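# Pass an instrument cassette under the divider to the clean side

## Task

Slide the blue-gripped steel instrument cassette flat along the counter, through the low flap opening under the white and yellow divider, to the clean side, and draw it on between the rails until it gently presses the yellow spring buffer; never bottom the buffer out. Let go there, with the cassette still pressing the buffer a little, lying flat, and the orange flap hanging closed behind it. Keep the cassette level and leave the other things where they are.

Things in the scene. Friction and masses are not known exactly. Their poses are not given: they have to be found in the camera images.
- cassette: Steel instrument cassette with blue grips: closed flat box 86 (own x) x 200 (own y) x 34 mm high, 0.41 to 0.69 kg. Origin: centre of its underside, z up. Starts right of the divider, +y end roughly towards the opening. The grips stand on its lid at own y = -80 and +80 mm, rising to 72 mm above the underside. Held by one end grip it would droop: drag it along the counter.
- grip_tail (a point): On the cassette's tail grip (own y = -80 mm), 55 mm above the underside. The grip is an upright block 12 mm thick (own x), 36 mm long (own y), from 34 to 72 mm above the underside.
- grip_nose (a point): The same point on the nose grip (own y = +80 mm), same size.
- divider: Fixed white and yellow screen, 284 mm wide (own x), 28 mm thick (own y -14 to +14), 173 mm high. Origin: on the counter, middle of its opening, which is 94 mm wide and 92 mm high: the cassette with its grips passes, a gripper does not. Travel is along own +y, to the clean side on the robot's left.
- lane_mouth (a point): On the counter at the start of the lane, divider's own y = -80 mm. Here two aluminium rails (14 mm high, 10 mm thick) stand about 130 mm apart; they converge to 94 mm apart at own y = -25 mm and run on parallel. The lane's floor is the counter, no step.
- lane_end (a point): On the counter at the clean end of the rails, divider's own y = +330 mm. A grey stop block (85 mm wide, 42 mm high) with a yellow buffer plate on its near side is clamped in the lane, its place not measured: the unpressed plate's face lies at own y between 245 and 305 mm; find it by touch. The block begins 30 mm behind that face.
- flap (a joint): Hinge of the orange flap hanging in the opening from 90 down to 30 mm height, 88 mm wide, 50 g. 0 = hanging closed; up to 1.5 rad as it swings to the divider's +y side. Passing things push it open; it falls shut by its weight.
- buffer (a joint): Travel of the yellow buffer plate (55 mm wide, 5 to 31 mm high), m: 0 unpressed, pushed along the divider's +y to 0.020 at bottom; spring 0.8 N per mm, damping 40 N s/m. When the cassette is let go, the spring pushes it back until friction on the counter (a few N) holds it, some mm in.
- green_cassette: second instrument cassette, same shape and size as the blue one but with green grips, already clean, a bystander. Origin at the centre of its underside.
- detergent: white detergent bottle, 68 mm diameter, 190 mm high, a bystander. Origin at the centre of its underside.
- bowl: steel bowl, 120 mm diameter, 50 mm high, a bystander. Origin at the centre of its underside.
- scrub_brush: cleaning brush lying down, a bystander. Origin at the centre of its underside.
- swab_jar: glass jar with steel cap, 70 mm diameter, 90 mm high, a bystander. Origin at the centre of its underside.
- beaker: clear plastic beaker, 76 mm diameter, 100 mm high, a bystander. Origin at the centre of its underside.
- timer: white timer box, 70 x 70 x 30 mm, a bystander. Origin at the centre of its underside.
There are look-alikes about, which are no part of the job. Leave any green look-alike of the part that bears buffer alone.

How it is judged:
On the way:
1. the cassette lies half way through the opening, flat on the counter under the divider (y of cassette in the frame of divider between -0.04 and 0.06 m and x of cassette in the frame of divider between -0.015 and 0.015 m and height (world z) of cassette below 0.015 m), for 0.1 s.
At the end, for the whole second after the job is handed in: Cassette released, at rest and flat (0.06 rad, 6 mm) between the rails: centre over 125 mm past the divider, within 12 mm of the lane's centre line, 0.1 rad of its direction; buffer pressed in 0.5 to 17 mm; flap closed within 0.15 rad; bystanders within 30 mm of their starts (value of joint buffer between 0.0005 and 0.017 m and value of joint flap below 0.15 rad and y of cassette in the frame of divider above 0.125 m and x of cassette in the frame of divider between -0.012 and 0.012 m and height (world z) of cassette below 0.006 m and angle between cassette's own z axis and vertical below 0.06 rad and angle between the y axis of cassette and the y axis of divider, either way round below 0.1 rad and linear speed of cassette below 0.01 m/s); the robot touches nothing.
It fails at once if the buffer is driven to its bottom (beyond 17 mm) (value of joint buffer above 0.017 m).
It fails at once if the cassette is tipped more than 0.5 rad (angle between cassette's own z axis and vertical above 0.5 rad).
It fails at once if a bystander is moved more than 30 mm (distance of any of green_cassette, detergent, bowl, scrub_brush, swab_jar, beaker, timer from where it was at the start of the episode above 0.03 m).
It also fails if it takes over 70 s, if anything falls off the work surface, if the arm or the gripper's body presses on something with over 40 N, if the wrist force passes 120 N, or if a joint passes its speed limit or range.

## Robot

A 6-joint arm with a two-finger parallel gripper is mounted at the origin on the work surface. World frame = base frame: x ahead of the robot, y to its left, z up, the work surface at z = 0. Lengths are in m, angles in rad, forces in N, time in s.
With the tool pointing down it reaches from about 0.3 to 0.825 m from the base axis. Payload 5.4 kg.
Tool frame: the origin (TCP) lies at the very end of the fingers, on their centre line; the grasp point (between the pads) lies arm.hold_point_z behind it (arm.hold_point_z is the distance from the TCP to the grasp point, in m); z points along the fingers, y is the direction in which the jaws open and shut (so a half turn about z gives the same grasp; the last joint's range is limited). The gripper opens to 92 mm and grips with 3 to 60 N. Pads are 20 mm wide; open, the fingers measure 128 mm over their backs; the gripper's body (75 mm by 189 mm) begins 69 mm behind the grasp point.
Start: joints at [-1.332, 0.158, 1.597, -0, 1.386, -0.21], TCP at [0.249, -0.518, 0.215] pointing down, gripper open.
Joint ranges: [-2.91, 2.91], [-0.94, 2.29], [0.18, 2.7], [-1.29, 4.43], [0.17, 2.64], [-3, 3]. Speed limits (rad/s): [2.57, 2.57, 3.14, 3.14, 3.14, 3.14].

## Interface

Orientations are given as [roll, pitch, yaw] about the fixed x, y, z axes, in that order (R = Rz(yaw) Ry(pitch) Rx(roll)).
In Python, from station import arm, imaging gives the robot as it stands.
- The arm moves only by the tool servo_tool, never from a script. Its argument "steps" is one flat list of numbers, 7 for each row, row after row: the shift along the tool's x, y, z in m, then the turn, a rotation vector about the tool's x, y, z in degrees, then the finger opening in m, from 0 to 0.0919. A call has 1 to 8 rows; each row shifts and turns the commanded pose from where the row before left it, along the tool's axes as they then stand; what a row does not reach is not made up. A row lasts 1/10 s, in which the tool goes at most 50 mm and 8.59 degrees, less where a joint would pass 70% of its speed; a pose out of reach is approached as far as the arm can. A call is refused whole if a number of a shift passes 0.05 or a number of a turn 8.59, either way. A call with a gripper value outside its range is refused whole. The fingers move at their own pace and stop on an object; "force" is the grip in N (left out, the last holds). Time passes only in rows, so rows that do not move let the fingers close. It gives the time, the measured TCP pose, the force and the opening at its end, in the units of the state.
- arm.get_obs(): the state, without advancing time (a new reading comes with each control period).
- imaging.get_image(name): name is "side" or "top" or "wrist"; returns a dict with "frame" (400x640x3 uint8, blue, green, red), "z_map" (400x640 float32, m along the optical axis (not along the pixel's ray), 0 where there is no reading), "fx", "fy", "cx", "cy" (pixels), "R" (3x3) and "t" (3): a world point X has camera coordinates R X + t. Camera axes: x right, y down, z forward; pixel columns grow to the right and rows downward; lengths in m; the calibration is good to about 2 mm. The wrist camera is an equidistant fisheye: a pixel r from the principal point sees the ray r / f radians off the axis. A picture is of the moment at which its call begins.
- arm.sign_off(): hands the job in, once; it reports no verdict.
Trained networks look in a picture, given as the dict that the camera call returned (one of the last four; its "shot" number tells which), for a name from the list of things; names that differ only in an ending like _2 or _b are one class to them, and where a whole thing is asked for, a point or a joint stands for the part that bears it (a point fixed in the world has none). Each returns a list of dicts, best first, with "score" (0 to 1); they miss things now and then, are a little off and sometimes report something else, mostly with a low value. They report only what shows in the picture. A call takes as long as a camera call. They do not tell look-alikes from the thing itself.
- imaging.recognise(picture, target): "centre" ([column, row] in pixels, amid what is visible of it).
- imaging.trace(picture, target): "pixels" (400x640 bool, what is visible of it) and "centre" ([column, row] in pixels, amid what is visible of it).
The state is a dict: "time_s": time; "qpos": joint angles; "dq": joint speeds; "effort": joint torques, N m; "tool_pos": TCP position; "eef_rot": TCP orientation; "ft_force": force on the tool from outside, world axes, zero at the start; "ft_torque": the same for the moment, N m; "opening": finger opening in m.
Only numpy, scipy, OpenCV 4.12 (cv2) and the standard library are available. Lean on these libraries where they do the work, as an engineer would, in place of code of your own. Each camera call takes 0.05 s, during which the arm holds its last target.

## Working session

There is one attempt and no reset: what is moved stays moved. The work goes in short steps, Python scripts to look and compute and a tool call to move; the robot and the scene stay as the last step left them, time stands still between calls to the robot, and variables do not carry over. Pictures are saved under pics/ and viewed, and the job is handed in when it is done.

Besides the shell and the picture viewer there is one more tool, called after "Emit:" as a command line: name --argument value ..., lists and objects as JSON in quotes. servo_tool: Moves the arm, as the interface text tells. Its arguments: {"type":"object","properties":{"steps":{"type":"array"},"force":{"type":"number"}},"required":["steps"]}

```bash
ls; mkdir -p pics; cat > h.py <<'E'
import numpy as np, cv2
from station import arm, imaging
def deproj(p,u,v,z=None):
    z=p["z_map"][int(round(v)),int(round(u))] if z is None else z
    c=np.array([(u-p["cx"])/p["fx"]*z,(v-p["cy"])/p["fy"]*z,z])
    return p["R"].T@(c-p["t"])
def cloud(p,mask=None):
    v,u=np.nonzero((p["z_map"]>0)&(mask if mask is not None else True))
    z=p["z_map"][v,u]
    c=np.stack([(u-p["cx"])/p["fx"]*z,(v-p["cy"])/p["fy"]*z,z],1)
    return (c-p["t"])@p["R"],u,v
def proj(p,X):
    c=p["R"]@np.asarray(X)+p["t"]; return c[0]/c[2]*p["fx"]+p["cx"],c[1]/c[2]*p["fy"]+p["cy"]
E
python3 - <<'E'
from h import *
o=arm.get_obs();print(o["time_s"],o["tool_pos"],o["eef_rot"],o["ft_force"],arm.hold_point_z)
for n in("top","side"):
    p=imaging.get_image(n);cv2.imwrite(f"pics/{n}0.png",p["frame"])
    print(n,p["fx"],p["R"].round(3).tolist(),p["t"])
    for t in("cassette","divider","buffer","flap","green_cassette","grip_tail","grip_nose"):
        print(t,[(r["centre"],round(r["score"],2),) for r in imaging.recognise(p,t)])
E
```

```text
pics
0.0 [ 0.24929353 -0.51746857  0.21361209] [-3.13975508e+00 -3.67279073e-04  4.48727185e-01] [-0.11154624 -0.93053516  0.18708876] 0.0187
top 413.2288569407209 [[0.015, -1.0, -0.012], [-0.987, -0.013, -0.159], [0.159, 0.015, -0.987]] [-0.00563855  0.58143268  1.38057127]
cassette [([391.3, 205.6], 0.73)]
divider [([300.8, 202.6], 0.72)]
buffer [([236.6, 257.4], 0.61), ([227.6, 210.7], 0.57)]
flap [([439.5, 164.4], 0.36)]
green_cassette [([245.7, 151.4], 0.56), ([192.7, 166.7], 0.5)]
grip_tail [([388.6, 208.6], 0.58)]
grip_nose [([392.1, 206.8], 0.97)]
side 448.854495715009 [[-0.771, -0.637, 0.001], [-0.39, 0.471, -0.791], [0.503, -0.61, -0.612]] [0.43626144 0.29221587 1.17432818]
cassette [([368.7, 187.2], 0.92)]
divider [([313.3, 218.3], 0.75)]
buffer [([306.6, 296.1], 0.62), ([207.8, 317.9], 0.55)]
flap [([315.1, 219.8], 0.57), ([359.1, 142.6], 0.57)]
green_cassette [([216.4, 241.4], 0.95)]
grip_tail [([369.2, 187.9], 0.64)]
grip_nose [([367.8, 187.3], 0.77)]
```

View pics/top0.png

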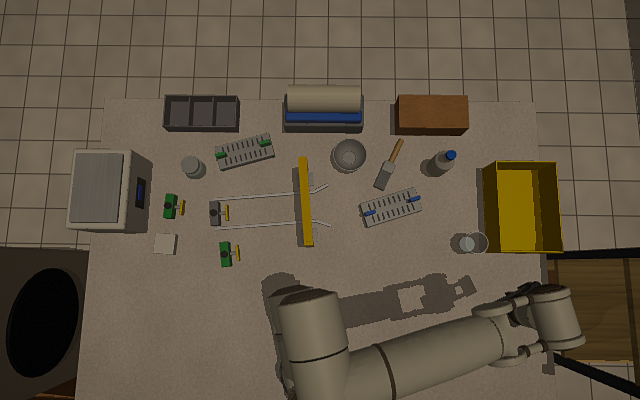

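View pics/side0.png

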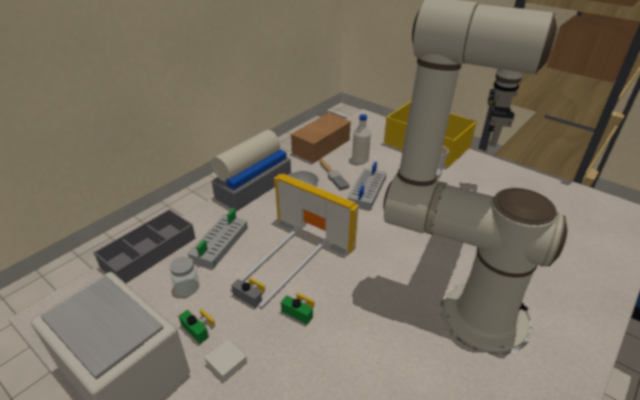

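The top view shows the blue-gripped cassette at (391,206), the divider at (305,200) and the rails at columns 212–325. The grey stop with its yellow plate is in the lane at (219,212). The green look-alikes are at (172,206) and (228,254), outside the lane. Next I measure positions.

```bash
python3 - <<'E'
from h import *
p=imaging.get_image("top");f=p["frame"]
cv2.imwrite("pics/crop1.png",cv2.resize(f[140:280,150:440],None,fx=2.7,fy=2.7,interpolation=cv2.INTER_CUBIC))
P,u,v=cloud(p)
hsv=cv2.cvtColor(f,cv2.COLOR_BGR2HSV)[v,u].astype(int)
# blue grips
m=(abs(hsv[:,0]-110)<15)&(hsv[:,1]>110)&(u>350)&(u<430)&(v>180)&(v<240)
for s in(u<391,u>=391):
    q=P[m&s];print("grip",len(q),q.mean(0).round(4),q[:,2].max().round(4),q[:,2].min().round(4)); t=q[q[:,2]>.06];print(len(t),t.mean(0).round(4))
# lid
m=(u>350)&(u<430)&(v>180)&(v<240)&(P[:,2]>.02)&(P[:,2]<.05)
q=P[m];r=cv2.minAreaRect((q[:,:2]*1000).astype(np.float32));print("cassette",len(q),np.median(q[:,2]),r)
# divider top
m=(u>285)&(u<325)&(v>140)&(v<260)&(P[:,2]>.16)&(P[:,2]<.19)
q=P[m];r=cv2.minAreaRect((q[:,:2]*1000).astype(np.float32));print("div",len(q),np.median(q[:,2]),r,cv2.boxPoints(r).round(0).tolist())
# buffer yellow
m=(abs(hsv[:,0]-25)<8)&(hsv[:,1]>120)&(u>205)&(u<240)&(v>195)&(v<230)
q=P[m];print("buf",len(q),q.mean(0),q.min(0),q.max(0))
np.save("P.npy",np.c_[P,u,v])
E
```

```text
grip 37 [ 0.53   -0.1816  0.0713] 0.0765 0.0564
36 [ 0.5302 -0.1818  0.0717]
grip 38 [ 0.5799 -0.3334  0.0715] 0.0775 0.0534
36 [ 0.5802 -0.3334  0.0724]
cassette 1369 0.03416275086602997 ((583.0540771484375, -249.581787109375), (143.0950927734375, 200.79107666015625), 17.892919540405273)
div 794 0.1733956864198124 ((555.5598754882812, 33.956207275390625), (284.6642150878906, 28.01605796813965), 5.275418758392334) [[413.0, 35.0], [415.0, 7.0], [699.0, 33.0], [696.0, 61.0]]
buf 59 [0.52924847 0.31270805 0.02667108] [ 5.02660210e-01  3.07620136e-01 -1.21454672e-05] [0.55404552 0.32378036 0.0392423 ]
```

View pics/crop1.png

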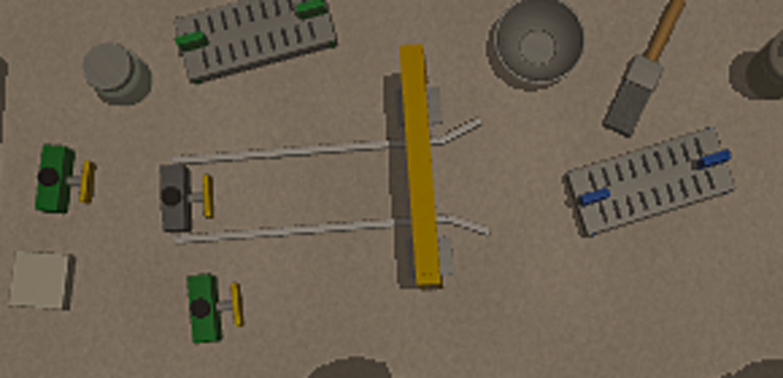

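```bash
cat >> h.py <<'E'
from scipy.spatial.transform import Rotation as Ro
yd=np.deg2rad(5.275); D0=np.array([.5556,.0340,0]); DR=Ro.from_euler('z',yd).as_matrix()
def todiv(X): return (np.asarray(X)-D0)@DR
def fromdiv(X): return D0+DR@np.asarray(X)
def delta(pos,yawdeg,n=None):
    o=arm.get_obs();R=Ro.from_euler('xyz',o["eef_rot"]).as_matrix()
    T=Ro.from_euler('xyz',[np.pi,0,np.deg2rad(yawdeg)]).as_matrix()
    d=R.T@(np.asarray(pos)-o["tool_pos"]);w=Ro.from_matrix(R.T@T).as_rotvec(degrees=True)
    print("t",o["time_s"],"pos",o["tool_pos"].round(4),"rot",np.rad2deg(o["eef_rot"]).round(2),"F",np.round(o["ft_force"],2),"op",round(float(o["opening"]),4),"div",todiv(o["tool_pos"]).round(4))
    print("shift(tool)",d.round(4),"turn",w.round(2))
E
python3 - <<'E'
from h import *
p=imaging.get_image("top");P,u,v=cloud(p)
# near-lane profile: points with .006<z<.02 in lane
Q=todiv(P)
for y in (.06,.1,.14,.18,.22):
    m=(abs(Q[:,1]-y)<.012)&(abs(Q[:,0])<.08)&(Q[:,2]>.007)&(Q[:,2]<.025)
    a=Q[m]; print(y,"neg",a[a[:,0]<0].mean(0).round(4),"pos",a[a[:,0]>0].mean(0).round(4),m.sum())
# bowl, bottle etc
for n,(c,r) in dict(bottle=(440,163),bowl=(348,155),brush=(388,165),beaker=(467,243)).items():
    m=(abs(u-c)<22)&(abs(v-r)<22)&(P[:,2]>.02);a=P[m];print(n,a.min(0).round(3),a.max(0).round(3))
a=Q[(abs(Q[:,0])<.035)&(Q[:,1]>.2)&(Q[:,1]<.34)&(Q[:,2]>.02)]
h,e=np.histogram(a[:,1],np.arange(.2,.34,.004));print(list(zip(e.round(3),h)))
delta([.5801,-.3334,.16],108.2)
# cassette lid fit
l=P[(abs((P-[.555,-.2575,0])@[.95,.312,0])<.06)&(abs((P-[.555,-.2575,0])@[-.312,.95,0])<.12)&(abs(P[:,2]-.034)<.006)]
print(cv2.minAreaRect((l[:,:2]*1000).astype(np.float32)))
E
```

```text
0.06 neg [-0.0493  0.0593  0.0138] pos [0.0465 0.0602 0.0138] 44
0.1 neg [-0.0465  0.1011  0.0126] pos [0.0523 0.1016 0.0127] 49
0.14 neg [-0.0474  0.1393  0.0144] pos [0.0488 0.14   0.0131] 50
0.18 neg [-0.0498  0.1804  0.0139] pos [0.0494 0.1792 0.0135] 44
0.22 neg [-0.0489  0.2201  0.0141] pos [0.0469 0.2179 0.0141] 47
bottle [ 0.667 -0.454  0.022] [ 0.736 -0.389  0.197]
bowl [ 0.679 -0.172  0.02 ] [ 0.797 -0.056  0.059]
brush [ 0.63 -0.3   0.02] [ 0.784 -0.203  0.027]
beaker [ 0.398 -0.593  0.02 ] [ 0.507 -0.486  0.108]
[(np.float64(0.2), np.int64(0)), (np.float64(0.204), np.int64(0)), (np.float64(0.208), np.int64(0)), (np.float64(0.212), np.int64(0)), (np.float64(0.216), np.int64(0)), (np.float64(0.22), np.int64(0)), (np.float64(0.224), np.int64(0)), (np.float64(0.228), np.int64(0)), (np.float64(0.232), np.int64(0)), (np.float64(0.236), np.int64(0)), (np.float64(0.24), np.int64(0)), (np.float64(0.244), np.int64(0)), (np.float64(0.248), np.int64(0)), (np.float64(0.252), np.int64(0)), (np.float64(0.256), np.int64(0)), (np.float64(0.26), np.int64(0)), (np.float64(0.264), np.int64(0
[... 181 characters left out ...]
oat64(0.288), np.int64(4)), (np.float64(0.292), np.int64(2)), (np.float64(0.296), np.int64(4)), (np.float64(0.3), np.int64(3)), (np.float64(0.304), np.int64(31)), (np.float64(0.308), np.int64(31)), (np.float64(0.312), np.int64(25)), (np.float64(0.316), np.int64(21)), (np.float64(0.32), np.int64(25)), (np.float64(0.324), np.int64(23)), (np.float64(0.328), np.int64(23)), (np.float64(0.332), np.int64(14))]
t 0.9 pos [ 0.2495 -0.5181  0.2146] rot [-180.      0.     25.71] F [-1.    0.32  0.88] op 0.0919 div [-0.3556 -0.5216  0.2146]
shift(tool) [ 0.378  -0.0229  0.0546] turn [ -0.     0.   -82.49]
((556.3643798828125, -258.35333251953125), (86.19451904296875, 201.0947265625), 18.457748413085938)
```

```bash
cat >> h.py <<'E'
def plan(pos,yawdeg,n):
    o=arm.get_obs();R=Ro.from_euler('xyz',o["eef_rot"]);x=np.array(o["tool_pos"])
    delta(pos,yawdeg)
    T=Ro.from_euler('xyz',[np.pi,0,np.deg2rad(yawdeg)]);w=(R.inv()*T).as_rotvec(degrees=True)
    d=(np.asarray(pos)-x)/n
    for i in range(n):
        s=R.inv().apply(np.asarray(pos)-x)/(n-i); s=s.round(3); t=(w/n).round(2)
        x=x+R.apply(s); R=R*Ro.from_rotvec(t,degrees=True); print([*map(float,s)],[*map(float,t)])
E
python3 -c "
from h import *
plan([.5808,-.334,.17],108.3,16)"
```

```text
t 0.9 pos [ 0.2495 -0.5181  0.2146] rot [-180.      0.     25.71] F [-1.    0.32  0.88] op 0.0919 div [-0.3556 -0.5216  0.2146]
shift(tool) [ 0.3784 -0.0221  0.0446] turn [ -0.     0.   -82.59]
[0.024, -0.001, 0.003] [-0.0, 0.0, -5.16]
[0.024, 0.001, 0.003] [-0.0, 0.0, -5.16]
[0.023, 0.003, 0.003] [-0.0, 0.0, -5.16]
[0.023, 0.005, 0.003] [-0.0, 0.0, -5.16]
[0.023, 0.007, 0.003] [-0.0, 0.0, -5.16]
[0.022, 0.009, 0.003] [-0.0, 0.0, -5.16]
[0.021, 0.011, 0.003] [-0.0, 0.0, -5.16]
[0.02, 0.013, 0.003] [-0.0, 0.0, -5.16]
[0.019, 0.014, 0.003] [-0.0, 0.0, -5.16]
[0.017, 0.016, 0.003] [-0.0, 0.0, -5.16]
[0.016, 0.018, 0.002] [-0.0, 0.0, -5.16]
[0.014, 0.019, 0.003] [-0.0, 0.0, -5.16]
[0.012, 0.02, 0.002] [-0.0, 0.0, -5.16]
[0.011, 0.021, 0.003] [-0.0, 0.0, -5.16]
[0.008, 0.022, 0.002] [-0.0, 0.0, -5.16]
[0.007, 0.023, 0.003] [-0.0, 0.0, -5.16]
```

Emit:
servo_tool --steps '[0.024, -0.001, 0.003, 0, 0, -5.16, 0.05, 0.024, 0.001, 0.003, 0, 0, -5.16, 0.05, 0.023, 0.003, 0.003, 0, 0, -5.16, 0.05, 0.023, 0.005, 0.003, 0, 0, -5.16, 0.05, 0.023, 0.007, 0.003, 0, 0, -5.16, 0.05, 0.022, 0.009, 0.003, 0, 0, -5.16, 0.05, 0.021, 0.011, 0.003, 0, 0, -5.16, 0.05, 0.02, 0.013, 0.003, 0, 0, -5.16, 0.05]' --force 30

```text
time_s: 1.7
tool_pos: [0.4169, -0.4258, 0.1905]
eef_rot: [3.142, 0.0, 1.173]
ft_force: [0.7, 0.4, 0.1]
opening: 0.0502
```

Emit:
servo_tool --steps '[0.019, 0.014, 0.003, 0, 0, -5.16, 0.05, 0.017, 0.016, 0.003, 0, 0, -5.16, 0.05, 0.016, 0.018, 0.002, 0, 0, -5.16, 0.05, 0.014, 0.019, 0.003, 0, 0, -5.16, 0.05, 0.012, 0.02, 0.002, 0, 0, -5.16, 0.05, 0.011, 0.021, 0.003, 0, 0, -5.16, 0.05, 0.008, 0.022, 0.002, 0, 0, -5.16, 0.05, 0.007, 0.023, 0.003, 0, 0, -5.16, 0.05]'

```text
time_s: 2.5
tool_pos: [0.5818, -0.3334, 0.1696]
eef_rot: [3.142, 0.0, 1.893]
ft_force: [-0.3, 0.0, 0.3]
opening: 0.0502
```

```bash
python3 - <<'E'
from h import *
p=imaging.get_image("wrist");cv2.imwrite("pics/w1.png",p["frame"])
plan([.5808,-.334,.042],108.3,5)
p=imaging.get_image("top");cv2.imwrite("pics/t1.png",cv2.resize(p["frame"][120:300,300:500],None,fx=3,fy=3))
E
```

```text
t 2.55 pos [ 0.5842 -0.3308  0.1688] rot [ 1.7989e+02 -7.0000e-02  1.0882e+02] F [0.16 2.92 0.05] op 0.0502 div [-0.0051 -0.3659  0.1688]
shift(tool) [-0.0021 -0.0045  0.1268] turn [ 0.11 -0.07  0.52]
[-0.0, -0.001, 0.025] [0.02, -0.01, 0.1]
[-0.001, -0.001, 0.025] [0.02, -0.01, 0.1]
[-0.0, -0.001, 0.026] [0.02, -0.01, 0.1]
[-0.001, -0.001, 0.025] [0.02, -0.01, 0.1]
[-0.0, -0.0, 0.026] [0.02, -0.01, 0.1]
```

View pics/w1.png

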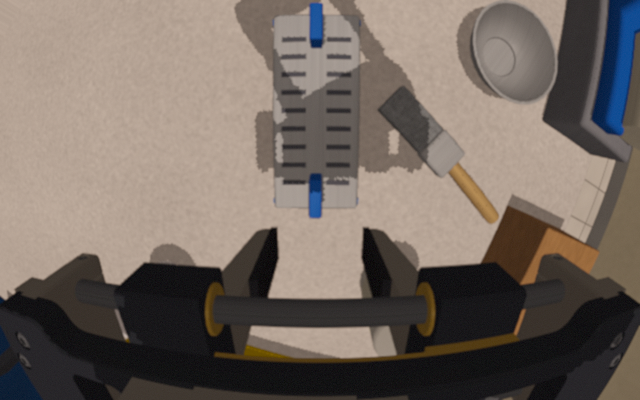

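The wrist view shows the tail grip (316,195) centred between the fingers and aligned with them. I'll descend straight, then settle.

Emit:
servo_tool --steps '[0, 0, 0.02, 0, 0, 0, 0.05, 0, 0, 0.025, 0, 0, 0, 0.05, 0, 0, 0.025, 0, 0, 0, 0.05, 0, 0, 0.02, 0, 0, 0, 0.05, 0, 0, 0.015, 0, 0, 0, 0.05, 0, 0, 0.01, 0, 0, 0, 0.05, 0, 0, 0, 0, 0, 0, 0.05, 0, 0, 0, 0, 0, 0, 0.05]'

```text
time_s: 3.4
tool_pos: [0.5813, -0.3344, 0.0555]
eef_rot: [3.141, 0.001, 1.889]
ft_force: [-0.4, 0.4, 0.6]
opening: 0.05
```

```bash
python3 - <<'E'
from h import *
p=imaging.get_image("wrist");cv2.imwrite("pics/w2.png",p["frame"])
delta([.5808,-.334,.042],108.3)
E
```

```text
t 3.45 pos [ 0.5816 -0.3346  0.056 ] rot [1.7994e+02 1.1000e-01 1.0826e+02] F [0.06 0.48 0.38] op 0.0499 div [-0.008  -0.3694  0.056 ]
shift(tool) [ 0.0008 -0.0006  0.014 ] turn [ 0.06  0.11 -0.04]
```

View pics/w2.png

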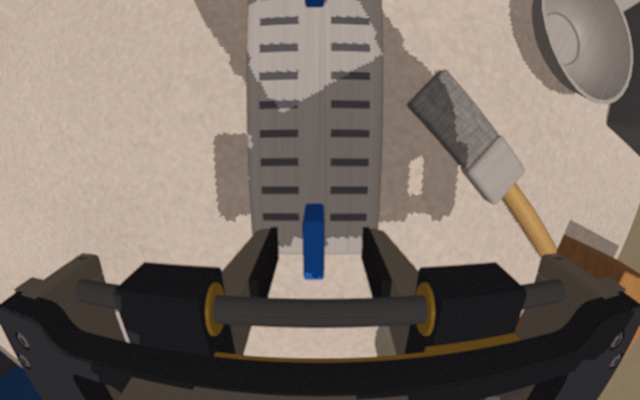

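The grip (313,240) sits between the pads. I'll go down the last 14 mm and close.

Emit:
servo_tool --steps '[0, 0, 0.008, 0, 0, 0, 0.05, 0, 0, 0.006, 0, 0, 0, 0.05, 0, 0, 0, 0, 0, 0, 0.03, 0, 0, 0, 0, 0, 0, 0.01, 0, 0, 0, 0, 0, 0, 0.0, 0, 0, 0, 0, 0, 0, 0.0, 0, 0, 0, 0, 0, 0, 0, 0, 0, 0, 0, 0, 0, 0]' --force 30

```text
time_s: 4.25
tool_pos: [0.5805, -0.3343, 0.0409]
eef_rot: [-3.14, 0.001, 1.891]
ft_force: [-3.5, -1.6, 2.4]
opening: 0.0123
```

```bash
python3 - <<'E'
from h import *
p=imaging.get_image("wrist");cv2.imwrite("pics/w3.png",p["frame"])
# tail grip target: cassette centre at div (0,-0.2) yaw 0 -> grip at (0,-.28)
plan(fromdiv([0,-.29,.042]),95.275,8)
E
```

```text
t 4.3 pos [ 0.5805 -0.3343  0.0409] rot [-1.7994e+02  3.0000e-02  1.0832e+02] F [-4.22 -1.84  2.01] op 0.0121 div [-0.0091 -0.3691  0.0409]
shift(tool) [ 0.075   0.0267 -0.0012] turn [-0.06  0.03 13.04]
[0.009, 0.003, -0.0] [-0.01, 0.0, 1.63]
[0.01, 0.003, -0.0] [-0.01, 0.0, 1.63]
[0.01, 0.003, -0.0] [-0.01, 0.0, 1.63]
[0.01, 0.003, -0.0] [-0.01, 0.0, 1.63]
[0.009, 0.002, -0.0] [-0.01, 0.0, 1.63]
[0.01, 0.002, -0.0] [-0.01, 0.0, 1.63]
[0.01, 0.002, -0.001] [-0.01, 0.0, 1.63]
[0.009, 0.001, -0.0] [-0.01, 0.0, 1.63]
```

View pics/w3.png

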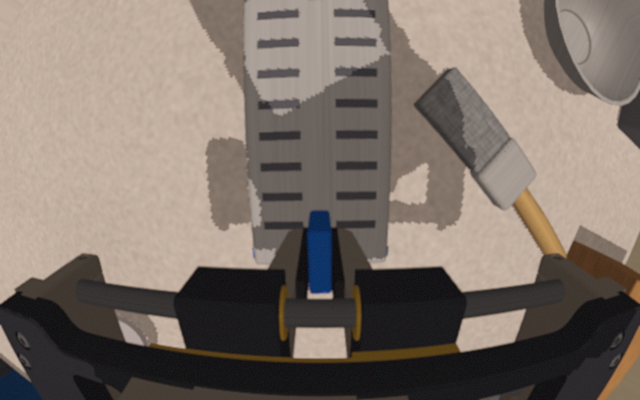

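Gripped: the opening reads 12.1 mm, which matches the grip. I'll slide and straighten before the lane mouth.

Emit:
servo_tool --steps '[0.009, 0.003, 0, 0, 0, 1.63, 0, 0.01, 0.003, 0, 0, 0, 1.63, 0, 0.01, 0.003, 0, 0, 0, 1.63, 0, 0.01, 0.003, 0, 0, 0, 1.63, 0, 0.009, 0.002, 0, 0, 0, 1.63, 0, 0.01, 0.002, 0, 0, 0, 1.63, 0, 0.01, 0.002, -0.001, 0, 0, 1.63, 0, 0.009, 0.001, 0, 0, 0, 1.63, 0]'

```text
time_s: 5.1
tool_pos: [0.5823, -0.2539, 0.0409]
eef_rot: [-3.141, -0.0, 1.661]
ft_force: [-1.6, -4.0, 0.9]
opening: 0.0119
```

Emit:
servo_tool --steps '[0, 0, 0, 0, 0, 0, 0, 0, 0, 0, 0, 0, 0, 0, 0, 0, 0, 0, 0, 0, 0]'

```text
time_s: 5.4
tool_pos: [0.5823, -0.2541, 0.0409]
eef_rot: [-3.141, -0.001, 1.662]
ft_force: [-0.1, 2.0, -4.3]
opening: 0.0121
```

```bash
python3 - <<'E'
from h import *
p=imaging.get_image("top");f=p["frame"];cv2.imwrite("pics/t2.png",cv2.resize(f[120:280,200:460],None,fx=3,fy=3))
P,u,v=cloud(p);Q=todiv(P)
l=Q[(abs(Q[:,0])<.08)&(Q[:,1]>-.35)&(Q[:,1]<-.08)&(abs(Q[:,2]-.034)<.006)]
print(len(l),cv2.minAreaRect((l[:,:2]*1000).astype(np.float32)))
hsv=cv2.cvtColor(f,cv2.COLOR_BGR2HSV)[v,u].astype(int)
m=(abs(hsv[:,0]-110)<15)&(hsv[:,1]>110)&(abs(Q[:,0])<.05)&(Q[:,1]>-.2)&(Q[:,1]<-.05);print("nose",m.sum(),Q[m].mean(0))
plan(fromdiv([0,-.18,.042]),95.275,8)
E
```

```text
700 ((4.600200653076172, -195.0315399169922), (85.80350494384766, 173.56517028808594), 1.495722770690918)
nose 38 [ 0.00191414 -0.12615792  0.07017275]
t 5.45 pos [ 0.5823 -0.2543  0.0409] rot [-1.7996e+02 -5.0000e-02  9.5230e+01] F [ 0.18  1.27 -5.19] op 0.0115 div [ 1.000e-04 -2.895e-01  4.090e-02]
shift(tool) [ 1.095e-01 -1.000e-04 -1.000e-03] turn [-0.04 -0.05 -0.04]
[0.014, -0.0, -0.0] [-0.0, -0.01, -0.01]
[0.014, -0.0, -0.0] [-0.0, -0.01, -0.01]
[0.014, -0.0, -0.0] [-0.0, -0.01, -0.01]
[0.014, -0.0, -0.0] [-0.0, -0.01, -0.01]
[0.013, -0.0, -0.0] [-0.0, -0.01, -0.01]
[0.014, -0.0, -0.0] [-0.0, -0.01, -0.01]
[0.013, -0.0, -0.001] [-0.0, -0.01, -0.01]
[0.014, -0.0, -0.0] [-0.0, -0.01, -0.01]
```

View pics/t2.png

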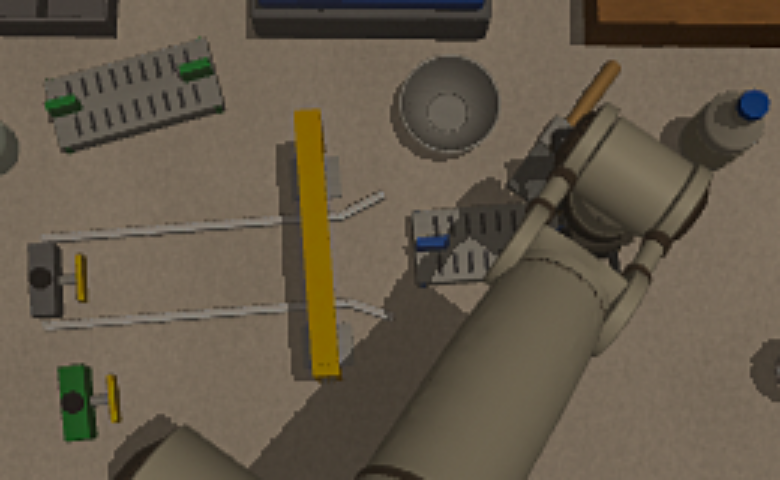

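The cassette is aligned with the lane within about 1° and 2 mm. Continuing.

Emit:
servo_tool --steps '[0.014, 0, 0.001, 0, 0, 0, 0, 0.014, -0.001, 0, 0, 0, 0, 0, 0.014, 0, 0, 0, 0, 0, 0, 0.014, 0, 0, 0, 0, 0, 0, 0.013, 0, 0, 0, 0, 0, 0, 0.014, 0, 0, 0, 0, 0, 0, 0.013, 0, 0, 0, 0, 0, 0, 0.014, 0, 0, 0, 0, 0, 0]'

```text
time_s: 6.25
tool_pos: [0.5716, -0.1442, 0.0409]
eef_rot: [3.141, 0.001, 1.662]
ft_force: [-0.1, -6.0, -0.9]
opening: 0.0116
```

```bash
python3 - <<'E'
from h import *
p=imaging.get_image("top");f=p["frame"];cv2.imwrite("pics/t3.png",cv2.resize(f[120:280,200:460],None,fx=3,fy=3))
plan(fromdiv([0,-.062,.041]),95.275,8)
p=imaging.get_image("wrist");f=p["frame"];cv2.imwrite("pics/w4.png",f)
E
```

```text
t 6.3 pos [ 0.5714 -0.1421  0.0409] rot [-1.7999e+02 -4.0000e-02  9.5310e+01] F [-1.23  0.57  1.52] op 0.0113 div [-0.0004 -0.1768  0.0409]
shift(tool) [ 1.148e-01  5.000e-04 -1.000e-04] turn [-0.01 -0.04  0.03]
[0.014, 0.0, -0.0] [-0.0, -0.01, 0.0]
[0.014, 0.0, -0.0] [-0.0, -0.01, 0.0]
[0.014, 0.0, -0.0] [-0.0, -0.01, 0.0]
[0.015, 0.0, -0.0] [-0.0, -0.01, 0.0]
[0.014, 0.0, -0.0] [-0.0, -0.01, 0.0]
[0.015, 0.0, -0.0] [-0.0, -0.01, 0.0]
[0.014, 0.0, -0.0] [-0.0, -0.01, 0.0]
[0.015, 0.0, -0.0] [-0.0, -0.01, 0.0]
```

View pics/t3.png

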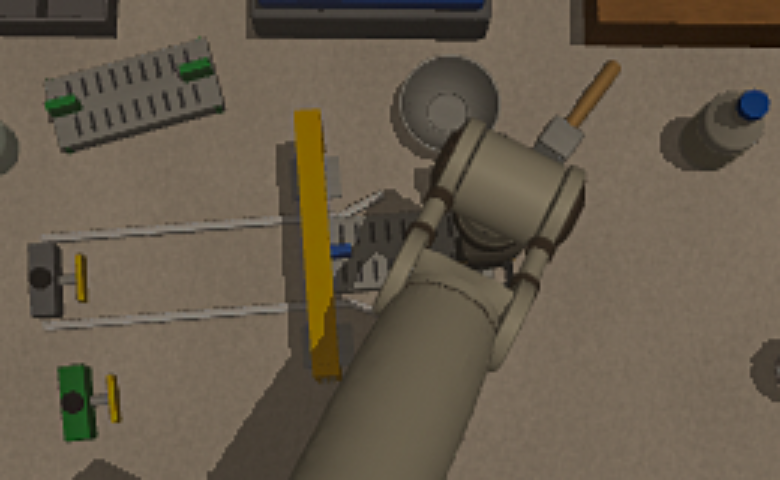

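View pics/w4.png

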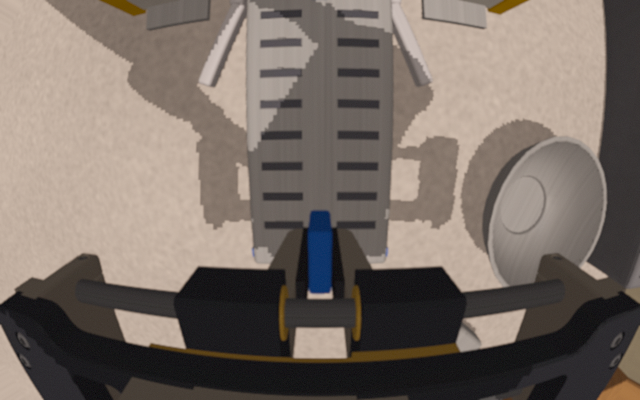

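```bash
python3 - <<'E'
from h import *
p=imaging.get_image("wrist");c=-p["R"].T@p["t"];o=arm.get_obs()
print("cam",todiv(c),"tcp",todiv(o["tool_pos"]),o["ft_force"])
E
```

```text
cam [-0.00099766 -0.10595373  0.21028855] tcp [-0.00040293 -0.1770067   0.04089712] [-0.02895153  6.47427297  3.63468317]
```

Emit:
servo_tool --steps '[0.014, 0, 0, 0, 0, 0, 0, 0.014, 0, 0, 0, 0, 0, 0, 0.014, 0, 0, 0, 0, 0, 0, 0.014, 0, 0, 0, 0, 0, 0, 0.012, 0, 0, 0, 0, 0, 0, 0, 0, 0, 0, 0, 0, 0]'

```text
time_s: 7.0
tool_pos: [0.5652, -0.0757, 0.0409]
eef_rot: [-3.141, -0.001, 1.663]
ft_force: [-1.8, 3.0, 4.2]
opening: 0.0116
```

Emit:
servo_tool --steps '[0.01, 0, 0, 0, 0, 0, 0, 0.01, 0, 0, 0, 0, 0, 0, 0.01, 0, 0, 0, 0, 0, 0, 0.008, 0, 0, 0, 0, 0, 0, 0, 0, 0, 0, 0, 0, 0, 0, 0, 0, 0, 0, 0, 0]'

```text
time_s: 7.6
tool_pos: [0.5618, -0.0392, 0.0409]
eef_rot: [-3.141, -0.001, 1.662]
ft_force: [-3.6, 0.2, 5.4]
opening: 0.0121
```

```bash
python3 - <<'E'
from h import *
delta(fromdiv([0,-.072,.041]),95.275)
p=imaging.get_image("top");f=p["frame"];cv2.imwrite("pics/t4.png",cv2.resize(f[120:280,200:460],None,fx=3,fy=3))
P,u,v=cloud(p);Q=todiv(P);hsv=cv2.cvtColor(f,cv2.COLOR_BGR2HSV)[v,u].astype(int)
m=(abs(hsv[:,0]-110)<15)&(hsv[:,1]>110)&(abs(Q[:,0])<.05)&(Q[:,1]>0)&(Q[:,1]<.2);print("nose",m.sum(),Q[m].mean(0),Q[m].min(0),Q[m].max(0))
E
```

```text
t 7.6 pos [ 0.5618 -0.0392  0.0409] rot [-1.7998e+02 -4.0000e-02  9.5220e+01] F [-3.56  0.18  5.4 ] op 0.0121 div [-0.0005 -0.0734  0.0409]
shift(tool) [ 0.0014  0.0005 -0.0001] turn [-0.02 -0.04 -0.06]
nose 39 [0.00030349 0.08670011 0.06857542] [-0.0405775   0.06984096  0.01063387] [0.00786236 0.10227126 0.07572093]
```

View pics/t4.png

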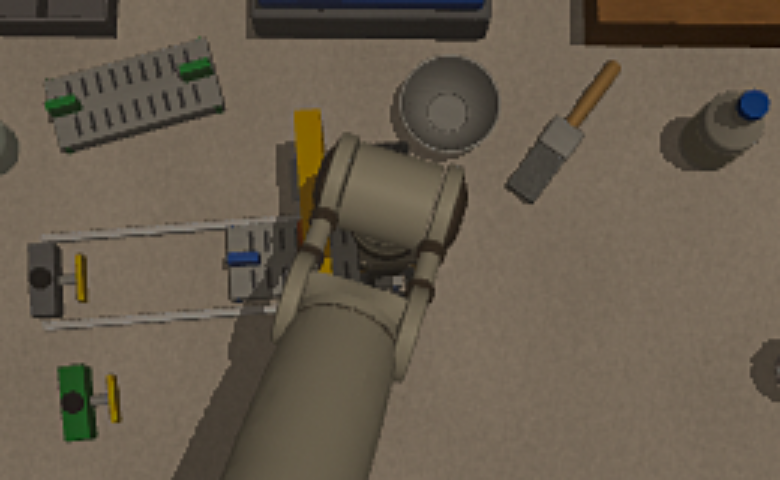

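The nose grip shows at (243,258) on the clean side, at divider y ≈ 0.086, so the cassette is halfway through and centred. I'll release, lift over the divider, and take the nose grip.

Emit:
servo_tool --steps '[0, 0, 0, 0, 0, 0, 0.05, 0, 0, 0, 0, 0, 0, 0.05, 0, 0, 0, 0, 0, 0, 0.05, 0, 0, -0.02, 0, 0, 0, 0.05, 0, 0, -0.04, 0, 0, 0, 0.05, 0, 0, -0.04, 0, 0, 0, 0.05, 0, 0, -0.04, 0, 0, 0, 0.05, 0, 0, -0.04, 0, 0, 0, 0.05]'

```text
time_s: 8.45
tool_pos: [0.5617, -0.0392, 0.222]
eef_rot: [3.142, -0.0, 1.662]
ft_force: [1.1, 0.4, -0.4]
opening: 0.0497
```

Emit:
servo_tool --steps '[0.01, 0, -0.015, 0, 0, 0, 0.05, 0.03, 0, 0, 0, 0, 0, 0.05, 0.04, 0, 0, 0, 0, 0, 0.05, 0.04, 0, 0, 0, 0, 0, 0.05, 0.03, 0, 0, 0, 0, 0, 0.05, 0.01, 0, 0, 0, 0, 0, 0.05, 0, 0, 0, 0, 0, 0, 0.05, 0, 0, 0, 0, 0, 0, 0.05]'

```text
time_s: 9.25
tool_pos: [0.5472, 0.1192, 0.2349]
eef_rot: [-3.141, 0.0, 1.662]
ft_force: [0.3, 0.2, 0.0]
opening: 0.05
```

```bash
python3 - <<'E'
from h import *
p=imaging.get_image("side");f=p["frame"];cv2.imwrite("pics/s5.png",cv2.resize(f[100:340,160:480],None,fx=2.4,fy=2.4))
P,u,v=cloud(p);Q=todiv(P);hsv=cv2.cvtColor(f,cv2.COLOR_BGR2HSV)[v,u].astype(int)
m=(abs(hsv[:,0]-110)<15)&(hsv[:,1]>110)&(abs(Q[:,0])<.05)&(Q[:,1]>0)&(Q[:,1]<.2);print("nose",m.sum(),Q[m].mean(0),Q[m].min(0),Q[m].max(0))
p=imaging.get_image("wrist");cv2.imwrite("pics/w5.png",p["frame"])
delta(fromdiv([0,.087,.041]),95.275)
E
```

```text
nose 95 [0.00262899 0.09466714 0.09849969] [-0.00790256  0.07031278  0.04072865] [0.04930275 0.1184014  0.3338846 ]
t 9.35 pos [0.5475 0.1187 0.2353] rot [-1.7997e+02  2.0000e-02  9.5140e+01] F [-0.27  0.49  0.37] op 0.0499 div [-0.0003  0.0851  0.2353]
shift(tool) [0.002  0.0004 0.1943] turn [-0.03  0.02 -0.13]
```

View pics/s5.png

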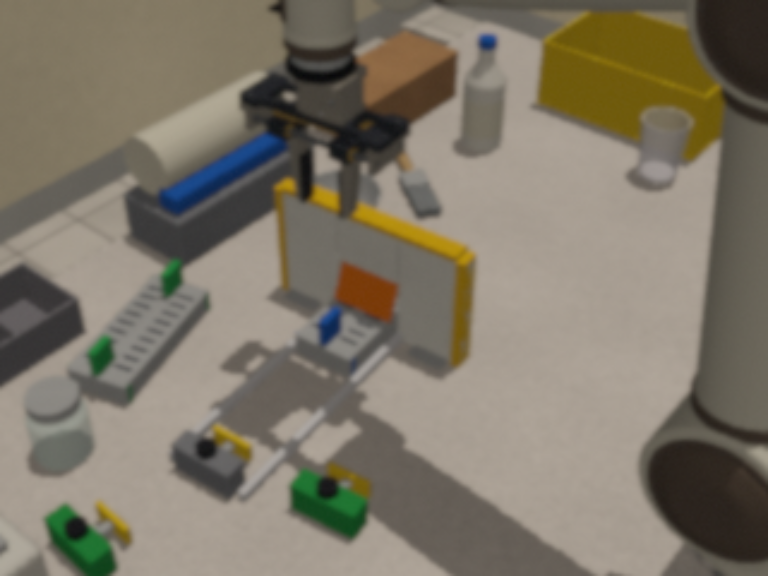

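View pics/w5.png

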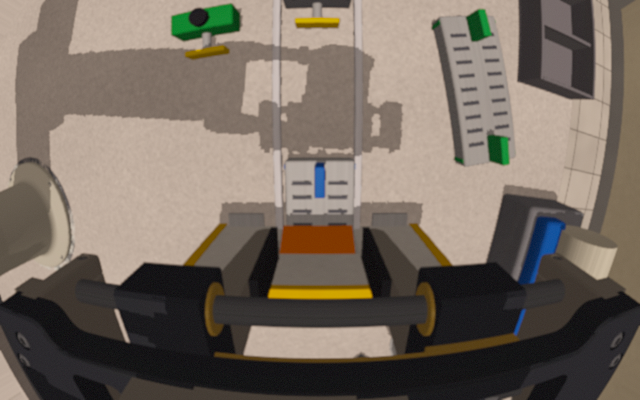

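The cassette nose is through with the flap resting on the lid, and the nose grip is aligned under the tool. Descending.

Emit:
servo_tool --steps '[0.002, 0, 0.03, 0, 0, 0, 0.05, 0, 0, 0.04, 0, 0, 0, 0.05, 0, 0, 0.04, 0, 0, 0, 0.05, 0, 0, 0.035, 0, 0, 0, 0.05, 0, 0, 0.02, 0, 0, 0, 0.05, 0, 0, 0.012, 0, 0, 0, 0.05, 0, 0, 0, 0, 0, 0, 0.05, 0, 0, 0, 0, 0, 0, 0.05]'

```text
time_s: 10.15
tool_pos: [0.5482, 0.1215, 0.0597]
eef_rot: [3.14, 0.0, 1.661]
ft_force: [-0.2, -0.1, 0.2]
opening: 0.0503
```

```bash
python3 - <<'E'
from h import *
delta(fromdiv([0,.088,.041]),95.275)
p=imaging.get_image("wrist");cv2.imwrite("pics/w6.png",p["frame"])
E
```

```text
t 10.15 pos [0.5482 0.1215 0.0597] rot [1.799e+02 1.000e-02 9.519e+01] F [-0.22 -0.14  0.18] op 0.0503 div [0.0007 0.0878 0.0597]
shift(tool) [ 0.0002 -0.0007  0.0187] turn [ 0.1   0.01 -0.08]
```

View pics/w6.png

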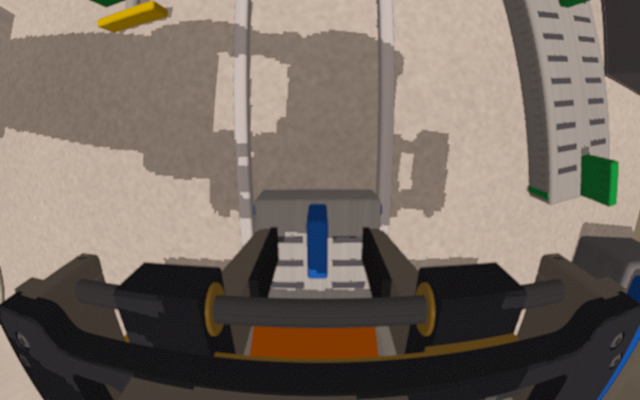

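The nose grip (317,240) is between the pads. I'll lower and grip.

Emit:
servo_tool --steps '[0, 0, 0.01, 0, 0, 0, 0.05, 0, 0, 0.008, 0, 0, 0, 0.05, 0, 0, 0, 0, 0, 0, 0.02, 0, 0, 0, 0, 0, 0, 0.0, 0, 0, 0, 0, 0, 0, 0.0, 0, 0, 0, 0, 0, 0, 0.0, 0, 0, 0, 0, 0, 0, 0]' --force 30

```text
time_s: 10.9
tool_pos: [0.5471, 0.122, 0.0408]
eef_rot: [-3.141, -0.0, 1.662]
ft_force: [-6.0, 1.1, 3.3]
opening: 0.0119
```

```bash
python3 - <<'E'
from h import *
p=imaging.get_image("top");f=p["frame"]
delta(fromdiv([0,.24,.041]),95.275)
p=imaging.get_image("wrist");cv2.imwrite("pics/w7.png",p["frame"])
E
```

```text
t 10.95 pos [0.5471 0.122  0.0408] rot [-1.7999e+02 -1.0000e-02  9.5230e+01] F [-1.27  0.04  1.77] op 0.0119 div [-0.0004  0.0884  0.0408]
shift(tool) [ 1.516e-01  3.000e-04 -1.000e-04] turn [-0.01 -0.01 -0.05]
```

View pics/w7.png

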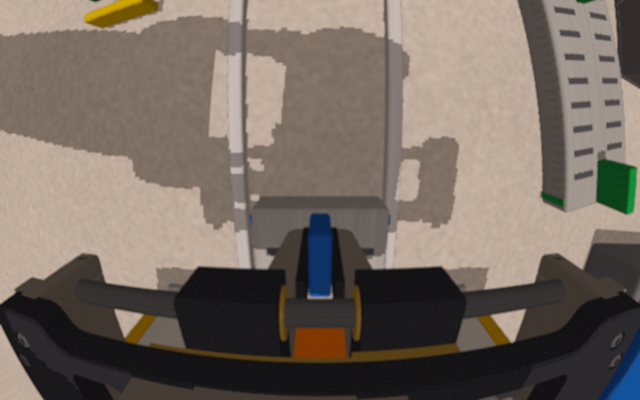

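Gripped at 11.9 mm. The buffer face was measured at about 0.275 in the divider frame and the nose end is at about 0.107. I'll go 135 mm quickly, then feel for the plate.

Emit:
servo_tool --steps '[0.01, 0, 0, 0, 0, 0, 0, 0.018, 0, 0, 0, 0, 0, 0, 0.018, 0, 0, 0, 0, 0, 0, 0.018, 0, 0, 0, 0, 0, 0, 0.018, 0, 0, 0, 0, 0, 0, 0.018, 0, 0, 0, 0, 0, 0, 0.018, 0, 0, 0, 0, 0, 0, 0.012, 0, 0, 0, 0, 0, 0]'

```text
time_s: 11.8
tool_pos: [0.5356, 0.2514, 0.0409]
eef_rot: [3.141, 0.002, 1.663]
ft_force: [1.0, -6.0, 2.0]
opening: 0.0116
```

Emit:
servo_tool --steps '[0.005, 0, 0, 0, 0, 0, 0, 0, 0, 0, 0, 0, 0, 0, 0, 0, 0, 0, 0, 0, 0]'

```text
time_s: 12.1
tool_pos: [0.535, 0.257, 0.0408]
eef_rot: [3.141, -0.001, 1.662]
ft_force: [0.7, 3.4, 2.1]
opening: 0.0118
```

```bash
python3 - <<'E'
from h import *
delta(fromdiv([0,.24,.041]),95.275)
for n in("top","side"):
    p=imaging.get_image(n);f=p["frame"];c=f[140:280,150:440] if n=="top" else f[180:340,180:400]
    cv2.imwrite(f"pics/{n}8.png",cv2.resize(c,None,fx=2.7 if n=="top" else 3.5,fy=2.7 if n=="top" else 3.5,interpolation=cv2.INTER_CUBIC))
p=imaging.get_image("wrist");cv2.imwrite("pics/w8.png",p["frame"])
E
```

```text
t 12.1 pos [0.535  0.257  0.0408] rot [ 1.7996e+02 -9.0000e-02  9.5230e+01] F [0.73 3.35 2.07] op 0.0118 div [-0.      0.224   0.0408]
shift(tool) [ 0.016  -0.     -0.0001] turn [ 0.04 -0.09 -0.05]
```

View pics/w8.png

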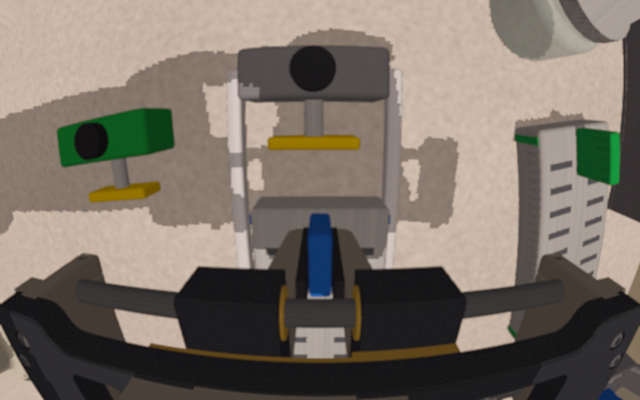

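View pics/side8.png

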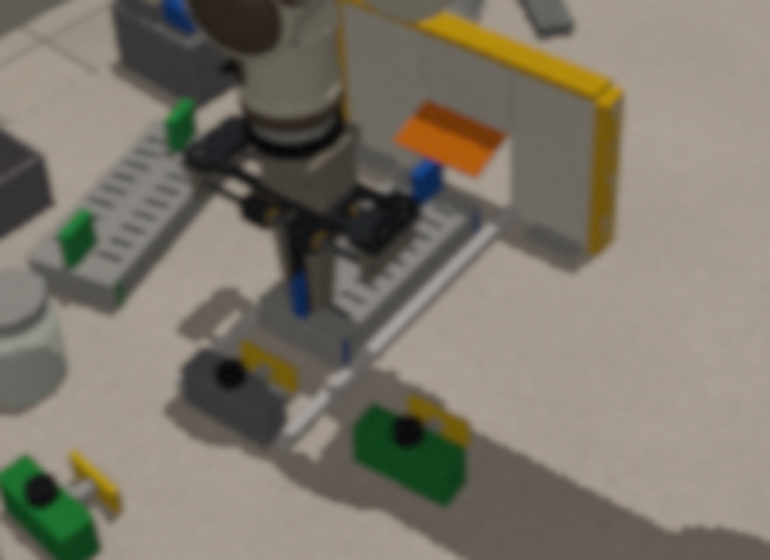

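The nose (320,200) is about 30 mm short of the yellow plate (314,142). I'll measure that gap with the wrist camera, since both are in one picture.

```bash
cat >> h.py <<'E'
def wcloud(p):
    v,u=np.nonzero(p["z_map"]>0);z=p["z_map"][v,u]
    dx,dy=u-p["cx"],v-p["cy"];r=np.hypot(dx,dy)+1e-9;th=np.hypot(dx/p["fx"],dy/p["fy"])
    k=np.tan(th)*z/r
    return (np.stack([dx*k,dy*k,z],1)-p["t"])@p["R"],u,v
def gap():
    p=imaging.get_image("wrist");P,u,v=wcloud(p);Q=todiv(P);f=p["frame"]
    hsv=cv2.cvtColor(f,cv2.COLOR_BGR2HSV)[v,u].astype(int)
    t=todiv(arm.get_obs()["tool_pos"])
    m=(abs(hsv[:,0]-25)<8)&(hsv[:,1]>120)&(u>240)&(u<390)&(v>90)&(v<220)
    q=Q[m];print("plate n",m.sum(),"y pct5/50/95",np.percentile(q[:,1],[2,50,98]).round(4),"z",np.percentile(q[:,2],[2,98]).round(3),"x",np.percentile(q[:,0],[2,98]).round(3))
    m=(abs(Q[:,0])<.04)&(Q[:,1]>t[1])&(Q[:,1]<t[1]+.035)&(Q[:,2]>.031)&(Q[:,2]<.037)&~m
    print("lid n",m.sum(),"y max",np.percentile(Q[m][:,1],[50,95,99]).round(4),"z",np.median(Q[m][:,2]))
    m=(abs(Q[:,0])<.035)&(Q[:,1]>t[1])&(Q[:,1]<t[1]+.035)&(Q[:,2]>.008)&(Q[:,2]<.028)&~((abs(hsv[:,0]-25)<8)&(hsv[:,1]>120));print("nose face",m.sum(),np.median(Q[m][:,1]) if m.any() else None)
    return p
E
python3 -c "
from h import *
gap();o=arm.get_obs();print(o['ft_force'],todiv(o['tool_pos']))"
```

```text
plate n 1301 y pct5/50/95 [0.2776 0.2817 0.2853] z [0.016 0.031] x [-0.03   0.021]
lid n 2901 y max [0.2352 0.2419 0.2424] z 0.033027250828544345
nose face 957 0.24247393213391302
[0.08882625 4.07218104 1.59418993] [3.64210667e-05 2.23926293e-01 4.08658480e-02]
```

The nose is at y = 0.2424 and the plate face at about 0.278, a gap of about 35 mm. I'll advance 28 mm, then creep.

Emit:
servo_tool --steps '[0.006, 0, 0, 0, 0, 0, 0, 0.008, 0, 0, 0, 0, 0, 0, 0.007, 0, 0, 0, 0, 0, 0, 0.005, 0, 0, 0, 0, 0, 0, 0.002, 0, 0, 0, 0, 0, 0, 0, 0, 0, 0, 0, 0, 0, 0, 0, 0, 0, 0, 0, 0]'

```text
time_s: 13.0
tool_pos: [0.5329, 0.2831, 0.0408]
eef_rot: [3.141, 0.002, 1.662]
ft_force: [1.4, -5.0, 3.7]
opening: 0.0121
```

```bash
python3 -c "
from h import *
p=gap();cv2.imwrite('pics/w9.png',p['frame']);o=arm.get_obs();print(o['ft_force'],todiv(o['tool_pos']))"
```

```text
plate n 1557 y pct5/50/95 [0.278  0.2832 0.2855] z [0.009 0.031] x [-0.03   0.021]
lid n 2906 y max [0.2614 0.2681 0.2686] z 0.03304900995837822
nose face 962 0.268720217550492
[ 0.87468467 -5.47697522  3.87960618] [0.00028218 0.25016687 0.04083591]
```

View pics/w9.png

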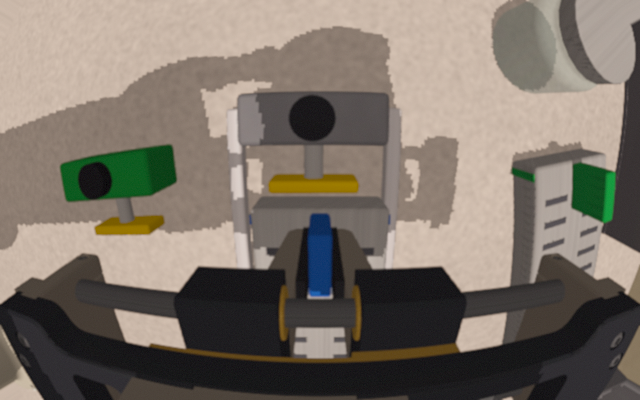

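The gap is about 9 mm and the plate is unmoved. Creeping.

Emit:
servo_tool --steps '[0.002, 0, 0, 0, 0, 0, 0, 0.002, 0, 0, 0, 0, 0, 0, 0.002, 0, 0, 0, 0, 0, 0, 0.002, 0, 0, 0, 0, 0, 0, 0.002, 0, 0, 0, 0, 0, 0, 0.002, 0, 0, 0, 0, 0, 0, 0, 0, 0, 0, 0, 0, 0, 0, 0, 0, 0, 0, 0, 0]'

```text
time_s: 13.85
tool_pos: [0.5318, 0.2945, 0.0408]
eef_rot: [3.141, 0.003, 1.662]
ft_force: [0.8, -7.1, 4.7]
opening: 0.0119
```

```bash
python3 -c "
from h import *
p=gap();cv2.imwrite('pics/w10.png',p['frame']);o=arm.get_obs();print(o['ft_force'],todiv(o['tool_pos']))"
```

```text
plate n 1632 y pct5/50/95 [0.2806 0.2863 0.2885] z [0.011 0.031] x [-0.03   0.022]
lid n 2894 y max [0.2728 0.2795 0.28  ] z 0.033041655127629285
nose face 455 0.28904620508638923
[ 0.94976077 -7.63947088  4.00809775] [2.34964942e-04 2.61559425e-01 4.08568496e-02]
```

View pics/w10.png

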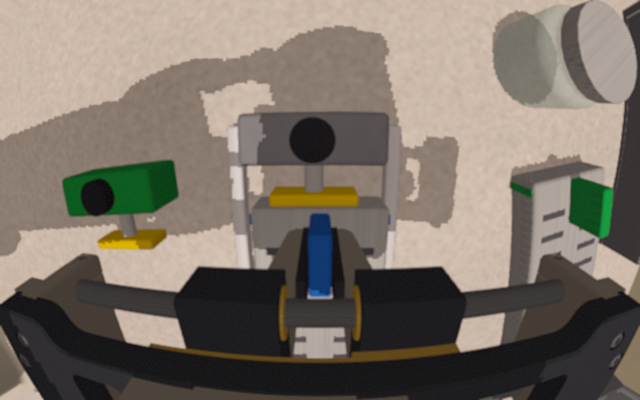

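The plate is now touched and pressed about 3 mm: its median y moved from 0.2832 to 0.2863, and the force rose about 2.4 N. I'll add 5 mm slowly.

Emit:
servo_tool --steps '[0.001, 0, 0, 0, 0, 0, 0, 0.001, 0, 0, 0, 0, 0, 0, 0.001, 0, 0, 0, 0, 0, 0, 0.001, 0, 0, 0, 0, 0, 0, 0.001, 0, 0, 0, 0, 0, 0, 0, 0, 0, 0, 0, 0, 0, 0, 0, 0, 0, 0, 0, 0]'

```text
time_s: 14.6
tool_pos: [0.5314, 0.2984, 0.0409]
eef_rot: [-3.141, 0.005, 1.662]
ft_force: [0.5, -11.4, 6.2]
opening: 0.0117
```

```bash
python3 -c "
from h import *
p=gap();o=arm.get_obs();print(o['ft_force'],todiv(o['tool_pos']))"
```

```text
plate n 1631 y pct5/50/95 [0.2845 0.2902 0.2923] z [0.011 0.031] x [-0.03   0.022]
lid n 2886 y max [0.2767 0.2833 0.2838] z 0.033058215833234754
nose face 463 0.2930584473951626
[  0.26186632 -10.34336618   6.45995227] [2.23185385e-04 2.65498351e-01 4.08731094e-02]
```

The buffer is pressed about 7 mm. Release and lift.

Emit:
servo_tool --steps '[0, 0, 0, 0, 0, 0, 0.02, 0, 0, 0, 0, 0, 0, 0.03, 0, 0, 0, 0, 0, 0, 0.045, 0, 0, 0, 0, 0, 0, 0.045, 0, 0, 0, 0, 0, 0, 0.045, 0, 0, -0.01, 0, 0, 0, 0.045, 0, 0, -0.03, 0, 0, 0, 0.045, 0, 0, -0.04, 0, 0, 0, 0.045]'

```text
time_s: 15.45
tool_pos: [0.5291, 0.3007, 0.12]
eef_rot: [-3.137, 0.001, 1.662]
ft_force: [0.5, 0.8, 0.2]
opening: 0.0448
```

Emit:
servo_tool --steps '[0, 0, -0.04, 0, 0, 0, 0.045, 0, 0, -0.04, 0, 0, 0, 0.045, 0, 0, -0.03, 0, 0, 0, 0.045, 0, 0, -0.02, 0, 0, 0, 0.045, 0, 0, 0, 0, 0, 0, 0.045, 0, 0, 0, 0, 0, 0, 0.045]'

```text
time_s: 16.05
tool_pos: [0.5306, 0.3012, 0.2505]
eef_rot: [3.141, -0.0, 1.662]
ft_force: [0.4, -0.4, 0.2]
opening: 0.0449
```

```bash
python3 - <<'E'
from h import *
def g2():
    p=imaging.get_image("wrist");P,u,v=wcloud(p);Q=todiv(P);f=p["frame"];cv2.imwrite("pics/w11.png",f)
    hsv=cv2.cvtColor(f,cv2.COLOR_BGR2HSV)[v,u].astype(int)
    Y=(abs(hsv[:,0]-25)<8)&(hsv[:,1]>120)&(abs(Q[:,0])<.035)&(Q[:,1]>.26)&(Q[:,1]<.31);q=Q[Y];print("plate",Y.sum(),np.percentile(q[:,1],[2,50,98]).round(4),np.percentile(q[:,2],[2,98]))
    l=Q[(abs(Q[:,0])<.05)&(Q[:,1]>.05)&(Q[:,1]<.3)&(abs(Q[:,2]-.033)<.004)&~Y]
    print("lid",cv2.minAreaRect((l[:,:2]*1000).astype(np.float32)),np.percentile(l[:,1],99.5),"z by y",[np.median(l[abs(l[:,1]-y)<.02][:,2]).round(4) for y in(.1,.14,.18,.22,.26)])
    b=Q[(abs(Q[:,0])<.04)&(Q[:,1]>.29)&(Q[:,1]<.36)&(Q[:,2]>.038)&(Q[:,2]<.046)];print("block front",np.percentile(b[:,1],1) if len(b) else 0)
g2()
p=imaging.get_image("side");f=p["frame"];cv2.imwrite("pics/s11.png",cv2.resize(f[170:330,180:380],None,fx=3.8,fy=3.6,interpolation=cv2.INTER_CUBIC))
p=imaging.get_image("top");f=p["frame"];cv2.imwrite("pics/t11.png",cv2.resize(f[120:280,150:410],None,fx=3,fy=3,interpolation=cv2.INTER_CUBIC))
o=arm.get_obs();print(o["time_s"],o["ft_force"],o["tool_pos"])
E
```

```text
plate 2657 [0.2836 0.286  0.2979] [0.02307145 0.36588787]
lid ((-0.42682647705078125, 189.29623413085938), (87.44660949707031, 204.38157653808594), 0.1673590987920761) 0.2826729750752629 z by y [np.float64(0.0332), np.float64(0.0332), np.float64(0.0332), np.float64(0.0332), np.float64(0.0332)]
block front 0.30765891946247786
16.2 [-0.14743179  0.10755128 -0.01960786] [0.5297496  0.30088464 0.24849366]
```

View pics/s11.png

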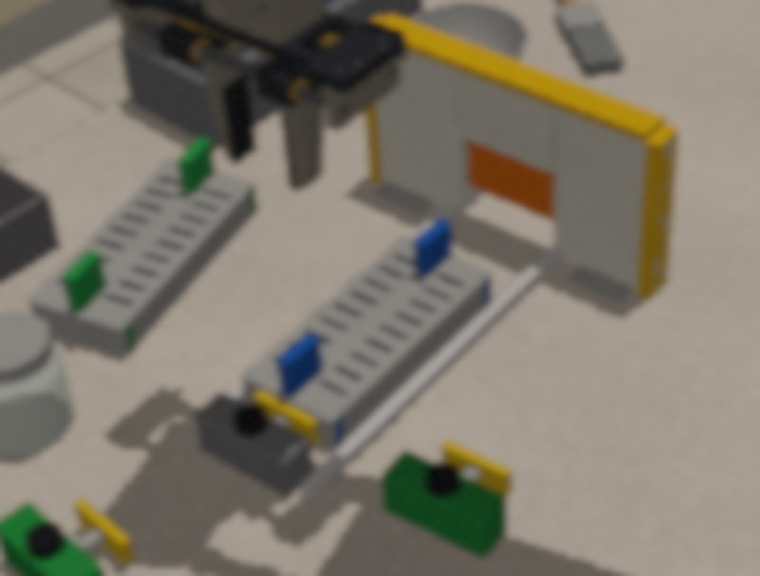

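View pics/w11.png

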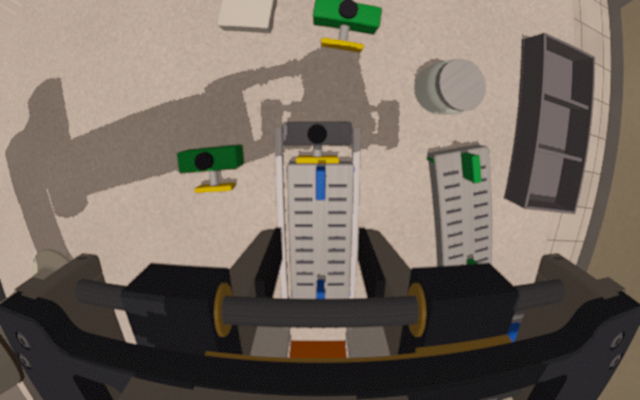

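The flap hangs closed, and the cassette lies flat and straight. The block front at 0.3077 puts the unpressed face at 0.2777, and the nose is at 0.2827, so the buffer is pressed about 5 mm. I'll check it's at rest and the bystanders haven't moved, then hand in.

Emit:
servo_tool --steps '[0, 0, 0, 0, 0, 0, 0.045, 0, 0, 0, 0, 0, 0, 0.045, 0, 0, 0, 0, 0, 0, 0.045, 0, 0, 0, 0, 0, 0, 0.045, 0, 0, 0, 0, 0, 0, 0.045, 0, 0, 0, 0, 0, 0, 0.045]'

```text
time_s: 16.8
tool_pos: [0.5308, 0.3012, 0.2506]
eef_rot: [3.141, -0.0, 1.662]
ft_force: [0.6, -0.6, -0.4]
opening: 0.0453
```

```bash
python3 - <<'E'
from h import *
p=imaging.get_image("wrist");P,u,v=wcloud(p);Q=todiv(P)
l=Q[(abs(Q[:,0])<.04)&(Q[:,1]>.05)&(Q[:,1]<.3)&(abs(Q[:,2]-.033)<.004)];print("nose",np.percentile(l[:,1],99.5),"z",np.median(l[:,2]))
p=imaging.get_image("top");a=cv2.imread("pics/top0.png");d=cv2.absdiff(p["frame"],a).max(2)
cv2.imwrite("pics/tf.png",p["frame"])
o=arm.get_obs();print(o["time_s"],o["ft_force"],abs(o["dq"]).max())
E
```

```text
nose 0.290135640578672 z 0.03318699382102672
16.9 [ 0.26082112 -0.6149491   0.61530296] 0.002011895050603293
```

View pics/tf.png

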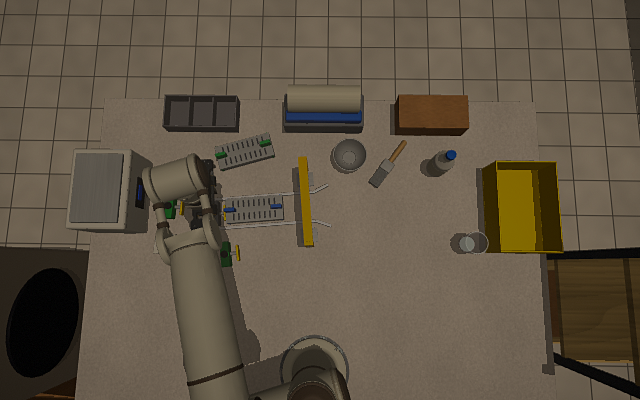

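The brush at (385,170) looks slightly shifted. I'll measure it, and recheck the nose with yellow excluded (this reading included plate pixels).

```bash
python3 - <<'E'
from h import *
a=cv2.imread("pics/top0.png");p=imaging.get_image("top");b=p["frame"]
s=np.s_[130:200,360:420]
cv2.imwrite("pics/cmp.png",cv2.resize(np.hstack([a[s],b[s]]),None,fx=6,fy=6))
A=np.load("P.npy");P,u,v=cloud(p)
def br(P,u,v,zmin=.008):
    m=(u>365)&(u<412)&(v>132)&(v<195)&(P[:,2]>zmin)&(P[:,2]<.03)&(P[:,0]>.615)
    q=P[m];return m.sum(),q.mean(0).round(4),cv2.minAreaRect((q[:,:2]*1000).astype(np.float32))
print(br(A[:,:3],A[:,3],A[:,4]));print(br(P,u,v))
w=imaging.get_image("wrist");P,u,v=wcloud(w);Q=todiv(P);hsv=cv2.cvtColor(w["frame"],cv2.COLOR_BGR2HSV)[v,u].astype(int)
l=Q[(abs(Q[:,0])<.04)&(Q[:,1]>.05)&(Q[:,1]<.3)&(abs(Q[:,2]-.033)<.004)&~((abs(hsv[:,0]-25)<8)&(hsv[:,1]>120))]
print("nose",np.percentile(l[:,1],[98,99.5]))
E
```

```text
(np.int64(525), array([ 0.7076, -0.2558,  0.0182]), ((721.6620483398438, -263.48602294921875), (207.228515625, 148.6714324951172), 0.8652058839797974))
(np.int64(511), array([ 0.7102, -0.2509,  0.0186]), ((727.0219116210938, -262.3894958496094), (194.4221649169922, 160.41610717773438), 2.396247386932373))
nose [0.28050799 0.28264089]
```

View pics/cmp.png

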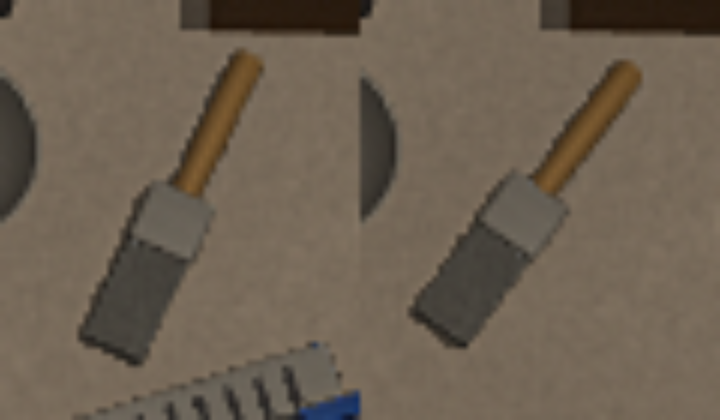

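The cassette edge nudged the brush while it was being straightened. The brush turned a little; its middle moved about 6 mm and its farthest tip about 22 mm, inside the 30 mm limit. The nose is steady at 0.2826. Handing in.

```bash
python3 -c "
from station import arm
print(arm.sign_off())"
```

```text
the job is handed in; nothing more can be done
None
```

I dragged the cassette by its tail grip to halfway under the divider and let go. I then reached over, took the nose grip, drew it along the lane until it pressed the buffer about 7 mm, and released it. I handed the job in at about 17 s; no verdict was reported.

Last checks:
- **Cassette:** it was at rest, with its nose at divider y = 0.2826 m both right after release and about 0.8 s later. It lay flat, with an even lid height of 33 mm. Its centre was about 0.5 mm off the lane line, about 0.2° off its direction and roughly 183 mm past the divider.
- **Buffer:** it was still pressed about 5 mm, estimated from the block front, and it was never driven near the bottom.
- **Flap:** it looked closed in the side picture; I did not measure its angle.
- **Gripper:** it was lifted clear, with the force reading near zero.

**What went wrong:** the cassette nudged the scrub brush while I was straightening it. The brush turned and its middle moved about 6 mm, its tip about 22 mm, within the 30 mm limit. The bowl, bottle, beaker and green cassette looked unmoved in the last top picture. The jar and timer were hidden by the arm there but looked in place in the last wrist picture.

**One reading disagreed:** it put the nose at 0.290 m, because it had picked up yellow plate pixels. With those left out it agreed with the others.

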